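Take the socket caddy off the safety peg

TASK

Take the orange socket caddy off the peg: its red sprung keeper must be pressed down and kept down while you slide the caddy out over it. Do not force anything. Then gently stand the caddy upright in the middle of the black mat, let go, and leave the other things on the bench where they are.

Things in the scene. Friction and masses are not known exactly. Their poses are not given: they have to be found in the camera images.
- hook_stand: Fixed steel stand: base 110 x 100 x 12 mm, one post (18 x 30 mm, 171 mm high) carrying a steel peg that points along the stand's -x axis. Origin: underside of the base, below the peg's root.
- peg_root (a point): Root of the peg, on its centre line, 165 mm above the stand's origin. The peg, 12 x 12 mm, runs out along the stand's -x and leans up to its tip by 0.03 to 0.08 rad about this point. Its outer part with the keeper telescopes and is clamped: the tip is 127 to 157 mm out. Lean and length differ each time and are not measured: feel or see them. Load peg and keeper with at most 30 N.
- keeper (a joint): Red flap 10 mm wide, 4 mm thick, 44 mm long on the peg's outer part. Pinned 6 mm from the tip; its free end points to the post and stands 15 mm over the peg's top, 47 mm from the tip, so 80 to 110 mm out from the root. Rad: 0 = sprung up, 0.38 = flush with the peg's top. The end swings 3 mm nearer the post as it goes down. At the end it takes 2 to 5.5 N; at half length twice that.
- caddy: Loose socket caddy, 0.19 to 0.33 kg, hanging on the peg 50 to 60 mm out from the root. Origin: centre of the underside of its black base (56 mm in x, 84 mm in y, 14 mm high; sockets on it up to z = 40 mm). z is up. An orange plate stands on it at x = 0: 8 mm thick (x), 50 mm wide (y), top at z = 132 mm. The peg passes along x through its slot.
- caddy_slot_top (a point): Middle of the slot's upper edge (z = 97 mm in the caddy), which rests on the peg. The slot is 22 mm wide and 17 mm high (z 80 to 97 mm). Its upper edge is rounded with 4 mm radius: it rides over a keeper end up to about 2 mm too high, not more.
- caddy_tab (a point): Middle of the solid tab above the slot (z 97 to 132 mm), here at z = 116 mm; gripped across its 8 mm, along the peg. When the plate is 3 to 6 mm from the keeper's free end (the caddy slides along the peg easily until it touches and jams), fingertips lowered onto the peg on both sides of the tab hold the keeper down; with a larger gap it springs up before the fingers.
- mat: Fixed black rubber mat on the bench, 170 x 170 x 4 mm. Origin: centre of its underside; its top is at z = 4 mm.
- tape_measure: Bystander: yellow tape measure, 39 x 69 x 64 mm. Origin: centre of the underside.
- battery_a: Bystander: black battery pack, 111 x 69 x 50 mm. Origin: centre of the underside.
- screwdriver_yellow: Bystander: yellow-handled screwdriver lying along its y axis, 34 x 188 x 32 mm. Origin: centre of the underside.

How it is judged:
On the way, in this order (a step that is already met when the one before it is completed fails the run):
1. the keeper is pressed down (more than 0.30 of 0.38 rad) (value of joint keeper above 0.3 rad), for 0.2 s.
2. the caddy is off the peg (more than 166 mm from its root) and the keeper has sprung up again (horizontal distance between caddy and peg_root above 0.166 m and value of joint keeper below 0.08 rad), for 0.1 s.
At the end, for the whole second after the job is handed in: The caddy stands upright (within 0.08 rad) and at rest on the mat, its centre within 45 mm of the mat's centre, released (horizontal distance between caddy and mat below 0.045 m and height (world z) of caddy between 0.001 and 0.008 m and angle between caddy's own z axis and vertical below 0.08 rad and linear speed of caddy below 0.02 m/s); the robot touches nothing.
It fails at once if more than 30 N between the robot and the peg, keeper or stand (contact force between any of the arm, the fingers and hook_stand above 30 N).
It fails at once if more than 30 N between the caddy and the peg or keeper (contact force between caddy and hook_stand above 30 N).
It fails at once if the caddy is dropped or banged down (faster than 0.3 m/s within 8 mm of the mat's top) (height (world z) of caddy below 0.012 m and linear speed of caddy above 0.3 m/s).
It fails at once if the caddy is tipped more than 0.6 rad (angle between caddy's own z axis and vertical above 0.6 rad).
It fails at once if a bystander is moved more than 25 mm (distance of any of tape_measure, battery_a, screwdriver_yellow from where it was at the start of the episode above 0.025 m).
It also fails if it takes over 72 s, if anything falls off the work surface, if the arm or the gripper's body presses on something with over 40 N, if the wrist force passes 120 N, or if a joint passes its speed limit or range.

ROBOT

A 7-joint arm with a two-finger parallel gripper is mounted at the origin on a cart in front of the work surface, level with it; the furniture and walls round the work are solid. World frame = base frame: x ahead of the robot, y to its left, z up, the work surface at z = 0. Lengths are in m, angles in rad, forces in N, time in s.
With the tool pointing down it reaches from about 0.4 to 0.875 m from the base axis. Payload 19.3 kg.
Tool frame: the origin (TCP) lies at the very end of the fingers, on their centre line; the grasp point (between the pads) lies 19 mm behind it; z points along the fingers, y is the line along which they close (so a half turn about z gives the same grasp; the last joint's range is limited). The gripper opens to 85 mm and grips with 20 to 120 N. Pads are 22 mm wide; open, the fingers measure 114 mm over their backs; the gripper's body (76 mm by 85 mm) begins 54 mm behind the grasp point. The pads swing forward as they close: fully open they stand 13 mm farther back than shut.
Start: joints at [-1.327, 0.521, -0.036, 1.599, 0.021, 1.021, -0.113], TCP at [0.193, 0.594, 0.231] pointing down, gripper open.
Joint ranges: [-2.91, 2.91], [-0.3, 2.13], [-1.5, 1.42], [0.17, 2.43], [-1.26, 4.41], [0.16, 1.93], [-2.52, 2.52]. Speed limits (rad/s): [1.89, 1.89, 2.39, 2.39, 3.01, 3.01, 3.01].

INTERFACE

Orientations are given as [roll, pitch, yaw] about the fixed x, y, z axes, in that order (R = Rz(yaw) Ry(pitch) Rx(roll)).
In Python, from workcell import bot gives the robot as it stands.
- The arm moves only by the shell command python3 -m crank 'ROWS' [FORCE]. ROWS is a JSON object of lists of equal length, an entry for each row: "travel": the shift along the world's x, y, z in cm, a list of three; "turn": the turn, a rotation vector about the world's x, y, z in degrees, a list of three; "gripper": the closure, from 0 (fully open) to 1 (shut). A call has exactly 5 rows; each row is the pose to reach, as a shift and turn from the pose commanded when the call began; what a row does not reach only later rows make up. A row lasts 1/10 s, in which the tool goes at most 50 mm and 8.59 degrees, less where a joint would pass 70% of its speed; a pose out of reach is approached as far as the arm can. A call with a gripper value outside its range is refused whole. The fingers move at their own pace and stop on an object; FORCE is the grip in N (left out, the last holds). Time passes only in rows, so rows that repeat a pose let the fingers close, or fill a call up. It gives the time, the measured TCP pose, the force, the opening and the grip force at its end, in the units of the state.
- bot.observe(): the state, without advancing time (a new reading comes with each control period).
- bot.grab_frame(name): name is "scene" or "top" or "wrist"; returns a dict with "pixels" (480x640x3 uint8, red, green, blue), "fx", "fy", "cx", "cy" (pixels), "extrinsics" (4x4, takes a point from world to camera coordinates). Camera axes: x right, y down, z forward; pixel columns grow to the right and rows downward; lengths in m; the calibration is good to about 2 mm. A picture is of the moment at which its call begins. There is no depth.
- bot.job_done(): hands the job in; it is judged then, once.
The state is a dict: "clock": time; "qpos": joint angles; "qd": joint speeds; "joint_efforts": joint torques, N m; "position": TCP position; "tool_rot": TCP orientation; "force": force on the tool from outside, world axes, zero at the start; "moment": the same for the moment, N m; "grip_width": finger opening in m; "finger_force": force on a finger pad.
Only numpy, scipy, OpenCV 4.12 (cv2) and the standard library are available. Lean on these libraries where they do the work, as an engineer would, in place of code of your own. Each camera call takes 0.05 s, during which the arm holds its last target. There are 200 camera calls.

## Working session

There is one attempt and no reset: what is moved stays moved. The work goes in short steps, Python scripts to look and compute and a shell command to move; the robot and the scene stay as the last step left them, time stands still between calls to the robot, and variables do not carry over. Pictures are saved under pics/ and viewed, at most 14 in all, crops included, and the job is handed in when it is done.

```bash
ls; mkdir -p pics; python3 - <<'E'
from workcell import bot
import cv2,pickle
fs={}
for n in ["scene","top","wrist"]:
    f=bot.grab_frame(n); fs[n]=f
    cv2.imwrite(f"pics/{n}0.png",f["pixels"][:,:,::-1])
    print(n,f["fx"],f["fy"],f["cx"],f["cy"],f["extrinsics"])
pickle.dump(fs,open("f0.pkl","wb"))
print(bot.observe())
E
```

```text
pics
scene 548.9393701813922 548.9393701813922 319.1687760561785 235.58839412963135 [[ 0.48135438 -0.8762679   0.02127262 -0.47137138]
 [-0.59486276 -0.34440412 -0.72630854  0.36063278]
 [ 0.64376724  0.33695751 -0.68703957  0.80927611]
 [ 0.          0.          0.          1.        ]]
top 438.07091677838895 438.07091677838895 312.5998268751686 241.16117361671536 [[ 0.00112032 -0.9998038   0.01977666 -0.22343448]
 [-0.99690588 -0.00267101 -0.07855907  0.57411491]
 [ 0.07859648 -0.01962746 -0.99671328  0.97032147]
 [ 0.          0.          0.          1.        ]]
wrist 390.1929365399015 390.1929365399015 311.05015666482177 241.06293836005057 [[ 3.09003411e-01  9.51060543e-01 -8.57780110e-04 -6.24160008e-01]
 [ 9.09021143e-01 -2.95079211e-01  2.94293765e-01 -3.69642881e-02]
 [ 2.79638075e-01 -9.17175176e-02 -9.55714625e-01  3.79876915e-01]
 [ 0.00000000e+00  0.00000000e+00  0.00000000e+00  1.00000000e+00]]
{'clock': 0.15, 'qpos': array([-1.3271996 ,  0.52190282, -0.03631735,  1.59979957,  0.02119942,
        1.02109741, -0.1127823 ]), 'qd': array([-1.04889023e-03, -3.24723573e-03,  2.10431610e-03, -1.88354980e-03,
        6.88969001e-07,  5.29832230e-04,  8.44932463e-04]), 'joint_efforts': array([ 2.94950703e-03, -9.27385855e+01,  1.98138133e+00, -3.70057154e+01,
        1.80652819e-02,  6.29386850e-03, -1.14213739e-05]), 'position': array([0.1928839 , 0.59426492, 0.23086978]), 'tool_rot': array([-3.14077234e+00,  5.72502985e-05,  2.82779089e+00]), 'force': array([-0.76401274, -0.63621048, -0.2768579 ]), 'moment': array([-0.03411027, -0.01291927,  0.02200159]), 'finger_force': 0.0, 'grip_width': 0.0855105594903304}
```

View pics/scene0.png

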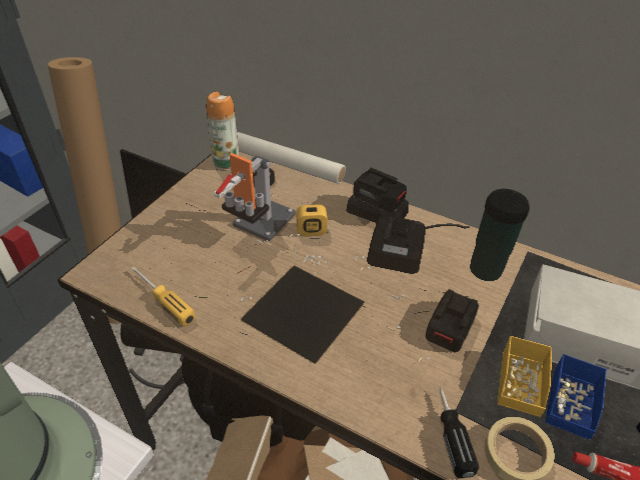

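View pics/top0.png

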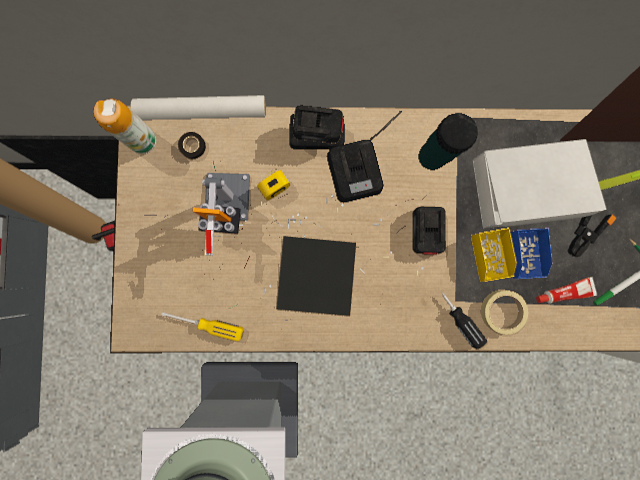

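The scene view shows the caddy's orange plate at (242,178), the red keeper at (230,182), the mat around (303,312) and the tape at (312,220). The top view shows the stand at (225,195), the plate at (213,212), the keeper at (208,238) pointing at the robot, the mat at (316,276) and the screwdriver at (205,327).

```bash
cat > h.py <<'E'
import numpy as np,cv2
def ray(f,u,v):
    E=f["extrinsics"];R,t=E[:3,:3],E[:3,3]
    d=R.T@np.array([(u-f["cx"])/f["fx"],(v-f["cy"])/f["fy"],1]);return -R.T@t,d
def onz(f,u,v,z):
    o,d=ray(f,u,v);return o+d*(z-o[2])/d[2]
def two(f,p,g,q):
    o,d=ray(f,*p);o2,d2=ray(g,*q)
    s=np.linalg.lstsq(np.c_[d,-d2],o2-o,rcond=None)[0]
    a=o+s[0]*d;b=o2+s[1]*d2;return (a+b)/2,np.linalg.norm(a-b)
def proj(f,P):
    c=f["extrinsics"]@np.r_[P,1];return f["fx"]*c[0]/c[2]+f["cx"],f["fy"]*c[1]/c[2]+f["cy"]
def hsv(f):return cv2.cvtColor(f["pixels"],cv2.COLOR_RGB2HSV)
E
python3 - <<'E'
import pickle;from h import *
fs=pickle.load(open("f0.pkl","rb"));t=fs["top"];s=fs["scene"]
a=cv2.resize(t["pixels"][160:270,180:260],None,fx=5,fy=5,interpolation=cv2.INTER_CUBIC)
b=cv2.resize(s["pixels"][140:250,205:285],None,fx=5,fy=5,interpolation=cv2.INTER_CUBIC)
cv2.imwrite("pics/crop1.png",np.hstack([a,b])[:,:,::-1])
g=cv2.cvtColor(t["pixels"],cv2.COLOR_RGB2GRAY)
m=np.zeros_like(g);m[225:330,265:370]=(g[225:330,265:370]<45)*255
c=max(cv2.findContours(m,0,2)[0],key=cv2.contourArea);r=cv2.minAreaRect(c)
P=np.array([onz(t,*p,.004)[:2] for p in cv2.boxPoints(r)]);print("mat",P.mean(0),P)
for n,f in (("top",t),("scene",s)):
    h=hsv(f);x0,y0,x1,y1=(185,160,260,270) if n=="top" else (205,140,285,250)
    for c,lo,hi in (("red",0,5),("orange",6,14)):
        m=cv2.inRange(h,(lo,150,90),(hi,255,255))
        if c=="red":m|=cv2.inRange(h,(172,150,90),(180,255,255))
        z=np.zeros_like(m);z[y0:y1,x0:x1]=m[y0:y1,x0:x1]
        k=max(cv2.findContours(z,0,2)[0],key=cv2.contourArea);print(n,c,cv2.contourArea(k),cv2.boxPoints(cv2.minAreaRect(k)).round(1).tolist())
E
```

```text
mat [ 0.49722643 -0.23196138] [[ 0.42186821 -0.14222899]
 [ 0.58739212 -0.15615983]
 [ 0.57265798 -0.32280008]
 [ 0.4069874  -0.3066566 ]]
top red 84.5 [[206.0, 230.0], [210.0, 230.0], [210.0, 252.0], [206.0, 252.0]]
top orange 93.5 [[194.3000030517578, 217.39999389648438], [195.10000610351562, 211.0], [230.6999969482422, 215.5], [229.89999389648438, 221.89999389648438]]
scene red 73.0 [[215.89999389648438, 191.89999389648438], [229.10000610351562, 173.0], [232.8000030517578, 175.60000610351562], [219.60000610351562, 194.5]]
scene orange 676.5 [[229.39999389648438, 153.1999969482422], [250.0, 151.10000610351562], [255.8000030517578, 208.8000030517578], [235.1999969482422, 210.89999389648438]]
```

View pics/crop1.png

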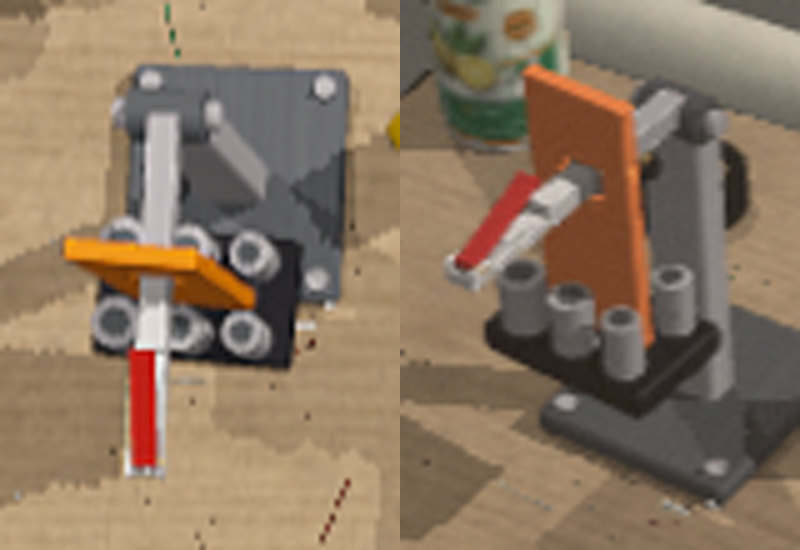

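The crop (5x) shows the keeper's free end at top px (209,230) and scene px (232,176), the tip at (209,254)/(217,195), and the tab's top face centre at (206,211)/(241,158). The plate is turned only slightly.

```bash
python3 - <<'E'
import pickle;from h import *
fs=pickle.load(open("f0.pkl","rb"));t=fs["top"];s=fs["scene"]
T=lambda u,v:(180+u/5-.4,160+v/5-.4); S=lambda u,v:(205+(u-400)/5-.4,140+v/5-.4)
for n,a,b in (("tip",T(146,473),S(462,280)),("kfree",T(145,349),S(530,178)),("tabtop",T(131,256),S(580,92)),
  ("tabL",T(66,250),S(530,72)),("tabR",T(196,261),S(630,110)),("root",T(164,118),S(668,98))):
    P,e=two(t,a,s,b);print(n,P.round(4),round(e,4))
B=[onz(t,*T(*p),.012) for p in((130,65),(348,72),(332,302))];print(np.round(B,4))
E
```

```text
tip [ 0.5374 -0.0194  0.1691] 0.0001
kfree [ 0.5829 -0.0213  0.1879] 0.002
tabtop [ 0.6164 -0.0211  0.2073] 0.0011
tabL [0.6185 0.0035 0.2066] 0.0004
tabR [ 0.6144 -0.0455  0.209 ] 0.0013
root [ 0.6755 -0.0224  0.1686] 0.0029
[[ 0.7343  0.0257  0.012 ]
 [ 0.7316 -0.0752  0.012 ]
 [ 0.624  -0.0691  0.012 ]]
```

```bash
python3 -m crank '{"travel":[[2,-3,1],[4,-6,2],[6,-9,3],[8.5,-12.5,4],[10.5,-15.5,4]],"turn":[[0,0,-3.5],[0,0,-7],[0,0,-11],[0,0,-15],[0,0,-18.5]],"gripper":[0,0,0,0,0]}'
python3 -m crank '{"travel":[[2,-3,0],[4,-6,0],[6,-9,0],[8.5,-12.5,0],[10.5,-15.5,0]],"turn":[[0,0,-3.5],[0,0,-7],[0,0,-11],[0,0,-15],[0,0,-18.5]],"gripper":[0.4,0.4,0.4,0.4,0.4]}' 20
python3 -m crank '{"travel":[[2,-3,0],[4,-6,0],[6,-9,0],[8.5,-12.5,0],[10.5,-15.5,0]],"turn":[[0,0,-3.5],[0,0,-7],[0,0,-11],[0,0,-15],[0,0,-18.5]],"gripper":[0.4,0.4,0.4,0.4,0.4]}'
python3 -m crank '{"travel":[[2.5,-4,0],[5,-8,0],[8,-12,0],[10,-15,0],[10.5,-15.2,0]],"turn":[[0,0,-5],[0,0,-10],[0,0,-15],[0,0,-18.5],[0,0,-18.5]],"gripper":[0.5,0.5,0.5,0.5,0.5]}'
python3 - <<'E'
from workcell import bot;import pickle
from h import *
print(bot.observe())
fs={}
for n in ("scene","wrist"):
    fs[n]=bot.grab_frame(n)
pickle.dump(fs,open("f1.pkl","wb"))
a=fs["wrist"]["pixels"];b=cv2.resize(fs["scene"]["pixels"][60:260,180:300],None,fx=2.4,fy=2.4)
cv2.imwrite("pics/p1.png",np.hstack([cv2.resize(a,(512,384)),cv2.resize(b,(230,384))])[:,:,::-1])
E
```

```text
clock: 0.65
position: [0.2993, 0.438, 0.2724]
tool_rot: [3.14, -0.0, 2.501]
force: [0.6, 0.1, 0.2]
grip_width: 0.0853
finger_force: 0.0
clock: 1.15
position: [0.4039, 0.2826, 0.2713]
tool_rot: [3.142, 0.0, 2.179]
force: [0.7, 0.8, -0.4]
grip_width: 0.0513
finger_force: 0.0
clock: 1.65
position: [0.5088, 0.1276, 0.2713]
tool_rot: [3.141, 0.0, 1.856]
force: [0.3, 0.9, -0.5]
grip_width: 0.051
finger_force: 0.0
clock: 2.15
position: [0.614, -0.0273, 0.2709]
tool_rot: [-3.142, 0.002, 1.529]
force: [-1.6, 0.7, 0.5]
grip_width: 0.0424
finger_force: 0.0
{'clock': 2.15, 'qpos': array([-0.36399871,  0.50528198,  0.46428183,  1.60128645, -0.24383844,
        1.09336389,  0.12086248]), 'qd': array([ 0.01511965,  0.05874272, -0.05789293, -0.09784166, -0.02095188,
        0.04931184,  0.04552995]), 'joint_efforts': array([ 8.05836450e-01, -8.38226223e+01,  1.25046453e+01, -3.87090683e+01,
       -3.44983907e-01, -1.49897207e-02, -9.55697615e-02]), 'position': array([ 0.61399858, -0.02733709,  0.27086303]), 'tool_rot': array([-3.14154297e+00,  2.37360191e-03,  1.52881720e+00]), 'force': array([-1.55868333,  0.66303199,  0.51467732]), 'moment': array([ 0.01302938,  0.02367014, -0.024436  ]), 'finger_force': 0.0, 'grip_width': 0.042415249784910104}
```

View pics/p1.png

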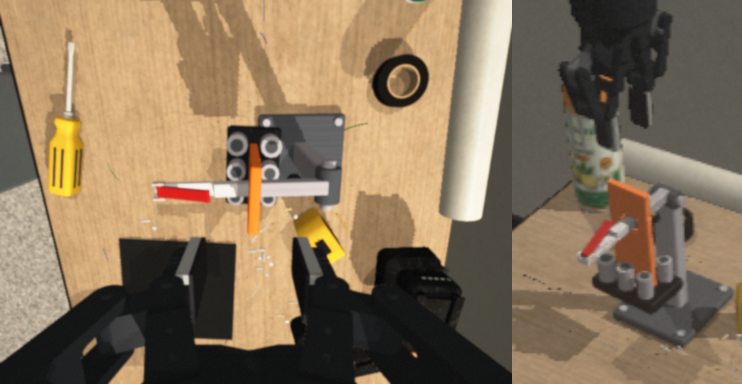

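The wrist view (shown at 0.8 scale) has the keeper at (155–210,194), its free end near (210,194), the plate's top at (255,150–235) and the fingers open below. The scene crop shows the gripper above the tab.

```bash
python3 - <<'E'
import pickle;from h import *
w=pickle.load(open("f1.pkl","rb"))["wrist"];print(w["extrinsics"].round(3).tolist())
h=hsv(w)
def big(m,box):
    z=np.zeros_like(m);x0,y0,x1,y1=box;z[y0:y1,x0:x1]=m[y0:y1,x0:x1]
    return max(cv2.findContours(z,0,2)[0],key=cv2.contourArea)
r=big(cv2.inRange(h,(0,150,90),(5,255,255))|cv2.inRange(h,(172,150,90),(180,255,255)),(150,180,320,300))
o=big(cv2.inRange(h,(6,150,90),(14,255,255)),(250,150,380,320))
for n,c in(("red",r),("orange",o)):
    print(n,cv2.boundingRect(c),cv2.approxPolyDP(c,2,True)[:,0].tolist())
a=cv2.resize(w["pixels"][165:305,180:430],None,fx=3.2,fy=3.2,interpolation=cv2.INTER_CUBIC);cv2.imwrite("pics/p2.png",a[:,:,::-1])
E
```

```text
[[0.999, -0.038, -0.001, -0.613], [-0.037, -0.955, 0.296, -0.052], [-0.012, -0.295, -0.955, 0.417], [0.0, 0.0, 0.0, 1.0]]
red (196, 233, 66, 21) [[196, 234], [198, 246], [261, 252], [259, 238]]
orange (309, 179, 18, 115) [[319, 179], [312, 181], [312, 237], [309, 254], [311, 293], [314, 214], [317, 210], [324, 210], [326, 219], [326, 202]]
```

View pics/p2.png

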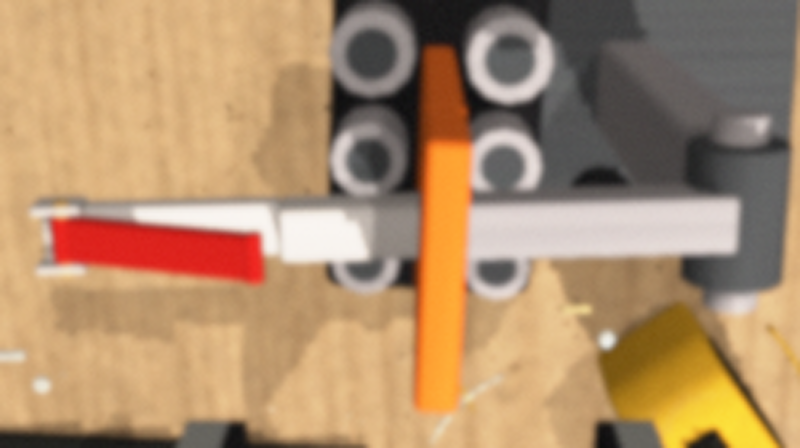

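The crop (3.2x) shows the keeper's free end at crop x≈262, the plate's top face spanning x 427–470 at its far end and 415–458 at its near end, the peg tip at x≈40 and the peg root at x≈738.

```bash
python3 - <<'E'
import pickle;from h import *
w=pickle.load(open("f1.pkl","rb"))["wrist"];f0=pickle.load(open("f0.pkl","rb"));t,s=f0["top"],f0["scene"]
W=lambda u,v:(180+u/3.2-.35,165+v/3.2-.35)
for n,p,z in (("kfree",W(262,258),.187),("tabfar",W(448,138),.2075),("tabnear",W(437,410),.2075),("tip",W(40,240),.175),("pegmid",W(320,232),.174),("root",W(738,225),.171)):
    print(n,onz(w,*p,z).round(4))
T=lambda u,v:(180+u/5-.4,160+v/5-.4); S=lambda u,v:(205+(u-400)/5-.4,140+v/5-.4)
for n,p,a,b in(("kfree",W(262,258),T(145,349),S(530,178)),("tabtop",W(442,274),T(131,256),S(580,92)),("tip",W(40,240),T(146,473),S(462,280)),("root",W(738,225),T(164,118),S(668,98))):
    print(n,two(w,p,s,b)[0].round(4),two(w,p,t,a)[0].round(4))
E
```

```text
kfree [ 0.5826 -0.0212  0.187 ]
tabfar [0.6184 0.0052 0.2075]
tabnear [ 0.6148 -0.0446  0.2075]
tip [ 0.5368 -0.0195  0.175 ]
pegmid [ 0.5927 -0.0203  0.174 ]
root [ 0.6769 -0.0229  0.171 ]
kfree [ 0.5825 -0.0207  0.1881] [ 0.5831 -0.0216  0.1865]
tabtop [ 0.6172 -0.02    0.206 ] [ 0.6166 -0.0199  0.2043]
tip [ 0.5356 -0.0208  0.171 ] [ 0.5368 -0.0201  0.1738]
root [ 0.6759 -0.0222  0.1694] [ 0.6768 -0.0236  0.1689]
```

```bash
python3 -m crank '{"travel":[[0.2,0.4,-1.5],[0.3,0.7,-3.5],[0.3,0.7,-5.5],[0.3,0.7,-7],[0.3,0.7,-7.8]],"turn":[[0,0,0.5],[0,0,0.5],[0,0,0.5],[0,0,0.5],[0,0,0.5]],"gripper":[0.5,0.5,0.5,0.5,0.5]}' 20
python3 -m crank '{"travel":[[0,0,0],[0,0,0],[0,0,0],[0,0,0],[0,0,0]],"turn":[[0,0,0],[0,0,0],[0,0,0],[0,0,0],[0,0,0]],"gripper":[0.7,0.8,0.9,1,1]}' 20
python3 -m crank '{"travel":[[0,0,0],[0,0,0],[0,0,0],[0,0,0],[0,0,0]],"turn":[[0,0,0],[0,0,0],[0,0,0],[0,0,0],[0,0,0]],"gripper":[1,1,1,1,1]}' 20
python3 - <<'E'
from workcell import bot;import pickle
from h import *
fs={n:bot.grab_frame(n) for n in("wrist","scene","top")}
pickle.dump(fs,open("f2.pkl","wb"))
a=cv2.resize(fs["wrist"]["pixels"][100:400,120:520],None,fx=1.3,fy=1.3)
b=cv2.resize(fs["scene"]["pixels"][110:240,190:280],(270,390))
cv2.imwrite("pics/p3.png",np.hstack([a,b])[:,:,::-1])
E
```

```text
clock: 2.75
position: [0.6151, -0.0144, 0.1917]
tool_rot: [-3.14, -0.0, 1.547]
force: [0.1, 0.4, 1.6]
grip_width: 0.0425
finger_force: 0.0
clock: 3.25
position: [0.6162, -0.0155, 0.194]
tool_rot: [3.141, -0.0, 1.545]
force: [-0.5, 1.0, 6.4]
grip_width: 0.0074
finger_force: 20.5
clock: 3.75
position: [0.6162, -0.0155, 0.194]
tool_rot: [3.141, -0.0, 1.545]
force: [-2.1, 1.4, 6.9]
grip_width: 0.0077
finger_force: 20.5
```

View pics/p3.png

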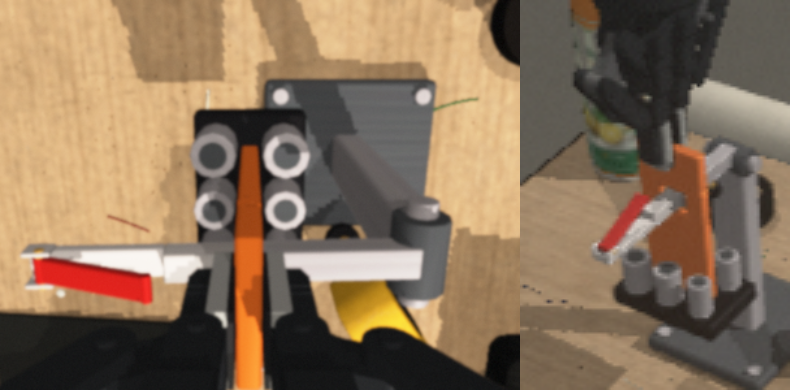

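The wrist view shows the fingers closed on the tab, at crop x≈250, over the peg. The keeper is up with its free end at (152,290). The scene crop agrees. The fingers sit about 5 mm to +y of the peg, which I will correct on regrip. Next I slide the caddy out.

```bash
python3 -m crank '{"travel":[[0,0,0.1],[-0.3,0,0.12],[-0.7,0,0.15],[-1.1,0.05,0.17],[-1.5,0.05,0.2]],"turn":[[0,0,0],[0,0,0],[0,0,0],[0,0,0],[0,0,0]],"gripper":[1,1,1,1,1]}' 20
python3 - <<'E'
from workcell import bot;import pickle
from h import *
fs={n:bot.grab_frame(n) for n in("wrist","scene","top")}
w=fs["wrist"];print(bot.observe()["position"]);h=hsv(w)
m=cv2.inRange(h,(0,150,90),(5,255,255))|cv2.inRange(h,(172,150,90),(180,255,255))
c=max(cv2.findContours(m,0,2)[0],key=cv2.contourArea);P=cv2.approxPolyDP(c,2,True)[:,0].tolist();print(P)
for p in P:print(onz(w,*p,.187).round(4))
E
```

```text
clock: 4.4
position: [0.6004, -0.015, 0.1952]
tool_rot: [-3.141, -0.0, 1.545]
force: [-0.3, 0.0, -2.3]
grip_width: 0.0076
finger_force: 19.4
[ 0.60074643 -0.01494638  0.19541622]
[[181, 299], [183, 316], [261, 330], [266, 310], [197, 298]]
[ 0.5441 -0.0105  0.187 ]
[ 0.544  -0.0185  0.187 ]
[ 0.5771 -0.0261  0.187 ]
[ 0.5799 -0.0166  0.187 ]
[ 0.551  -0.0102  0.187 ]
```

```bash
python3 -m crank '{"travel":[[-0.3,0,0.02],[-0.6,0,0.03],[-0.8,0.02,0.05],[-1.0,0.02,0.05],[-1.0,0.02,0.05]],"turn":[[0,0,0],[0,0,0],[0,0,0],[0,0,0],[0,0,0]],"gripper":[1,1,1,1,1]}' 20
python3 - <<'E'
from workcell import bot;import pickle
from h import *
fs={n:bot.grab_frame(n) for n in("wrist","scene","top")}
pickle.dump(fs,open("f3.pkl","wb"))
w=fs["wrist"];print(bot.observe()["position"]);h=hsv(w)
m=cv2.inRange(h,(0,150,90),(5,255,255))|cv2.inRange(h,(172,150,90),(180,255,255))
c=max(cv2.findContours(m,0,2)[0],key=cv2.contourArea);P=cv2.approxPolyDP(c,2,True)[:,0].tolist();print(P)
for p in P:print(onz(w,*p,.187).round(4))
a=cv2.resize(w["pixels"][200:400,200:400],None,fx=2.5,fy=2.5,interpolation=cv2.INTER_CUBIC)
b=cv2.resize(fs["scene"]["pixels"][135:225,200:254],(300,500),interpolation=cv2.INTER_CUBIC)
cv2.imwrite("pics/p4.png",np.hstack([a,b])[:,:,::-1])
E
```

```text
clock: 5.05
position: [0.5907, -0.0148, 0.1959]
tool_rot: [-3.142, -0.0, 1.545]
force: [-0.2, 0.6, -2.1]
grip_width: 0.0074
finger_force: 19.5
[ 0.59100846 -0.01482113  0.19583384]
[[203, 298], [204, 314], [207, 316], [215, 315], [262, 324], [264, 314], [270, 306], [218, 297]]
[ 0.5436 -0.0104  0.187 ]
[ 0.5433 -0.018   0.187 ]
[ 0.5445 -0.019   0.187 ]
[ 0.548  -0.0186  0.187 ]
[ 0.5679 -0.0234  0.187 ]
[ 0.5691 -0.0186  0.187 ]
[ 0.5719 -0.0149  0.187 ]
[ 0.5501 -0.0101  0.187 ]
```

View pics/p4.png

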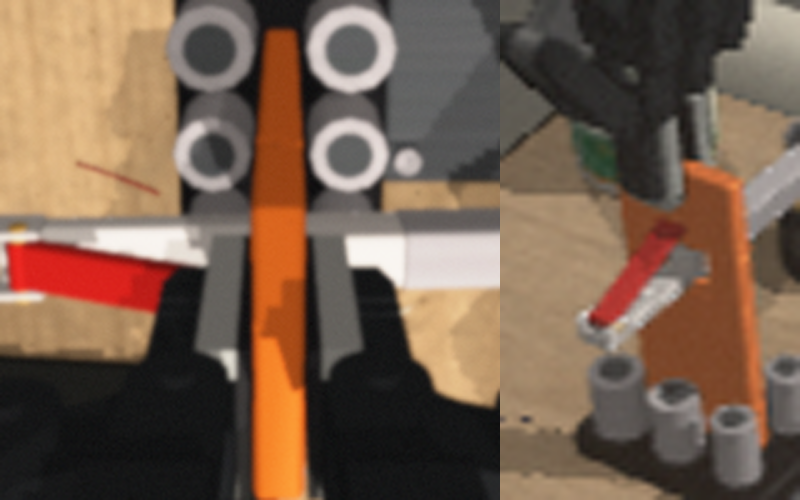

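The keeper's free end is now hidden under the front finger near (175,290), and the plate is at x≈278. I'll feel for the contact to set the gap exactly.

```bash
python3 -m crank '{"travel":[[-0.05,0,0.01],[-0.1,0,0.01],[-0.15,0,0.01],[-0.2,0,0.01],[-0.25,0,0.01]],"turn":[[0,0,0],[0,0,0],[0,0,0],[0,0,0],[0,0,0]],"gripper":[1,1,1,1,1]}' 20
python3 -m crank '{"travel":[[-0.05,0,0],[-0.1,0,0],[-0.1,0,0],[-0.1,0,0],[-0.1,0,0]],"turn":[[0,0,0],[0,0,0],[0,0,0],[0,0,0],[0,0,0]],"gripper":[1,1,1,1,1]}' 20
python3 -m crank '{"travel":[[-0.05,0,0],[-0.1,0,0],[-0.1,0,0],[-0.1,0,0],[-0.1,0,0]],"turn":[[0,0,0],[0,0,0],[0,0,0],[0,0,0],[0,0,0]],"gripper":[1,1,1,1,1]}' 20
```

```text
clock: 5.7
position: [0.5884, -0.0149, 0.1959]
tool_rot: [-3.142, 0.0, 1.545]
force: [-0.8, 0.0, -1.9]
grip_width: 0.0078
finger_force: 19.5
clock: 6.2
position: [0.5879, -0.0148, 0.196]
tool_rot: [3.141, 0.0, 1.545]
force: [5.9, -0.5, -3.8]
grip_width: 0.0075
finger_force: 19.6
clock: 6.7
position: [0.5876, -0.0148, 0.1962]
tool_rot: [3.139, 0.0, 1.545]
force: [9.7, 0.7, -4.9]
grip_width: 0.0074
finger_force: 20.1
```

```bash
python3 -m crank '{"travel":[[0.2,0,0],[0.4,0,0],[0.62,0,0],[0.62,0,-0.05],[0.62,0,-0.05]],"turn":[[0,0,0],[0,0,0],[0,0,0],[0,0,0],[0,0,0]],"gripper":[1,1,1,1,1]}' 20
python3 -m crank '{"travel":[[0,0,0],[0,0,0],[0,-0.2,0],[0,-0.4,0],[0,-0.55,0]],"turn":[[0,0,0],[0,0,0],[0,0,0],[0,0,0],[0,0,0]],"gripper":[0.87,0.87,0.87,0.87,0.87]}' 20
python3 -m crank '{"travel":[[0,0,-0.2],[0,0,-0.4],[0,0,-0.6],[0,0,-0.8],[0,0,-1]],"turn":[[0,0,0],[0,0,0],[0,0,0],[0,0,0],[0,0,0]],"gripper":[0.87,0.87,0.87,0.87,0.87]}' 20
python3 - <<'E'
from workcell import bot;import pickle
from h import *
fs={n:bot.grab_frame(n) for n in("wrist","scene","top")}
pickle.dump(fs,open("f4.pkl","wb"))
a=cv2.resize(fs["wrist"]["pixels"][200:400,200:400],None,fx=2.5,fy=2.5,interpolation=cv2.INTER_CUBIC)
b=cv2.resize(fs["scene"]["pixels"][135:225,200:254],(300,500),interpolation=cv2.INTER_CUBIC)
cv2.imwrite("pics/p5.png",np.hstack([a,b])[:,:,::-1])
E
```

```text
clock: 7.2
position: [0.5925, -0.0149, 0.1952]
tool_rot: [-3.141, 0.0, 1.545]
force: [0.2, 0.1, -2.5]
grip_width: 0.0075
finger_force: 19.6
clock: 7.7
position: [0.5926, -0.0207, 0.1954]
tool_rot: [3.142, 0.0, 1.545]
force: [-0.3, -0.3, -0.7]
grip_width: 0.0114
finger_force: 0.0
clock: 8.2
position: [0.5932, -0.0203, 0.1855]
tool_rot: [3.14, -0.0, 1.545]
force: [3.2, 0.3, 4.4]
grip_width: 0.0112
finger_force: 2.0
```

View pics/p5.png

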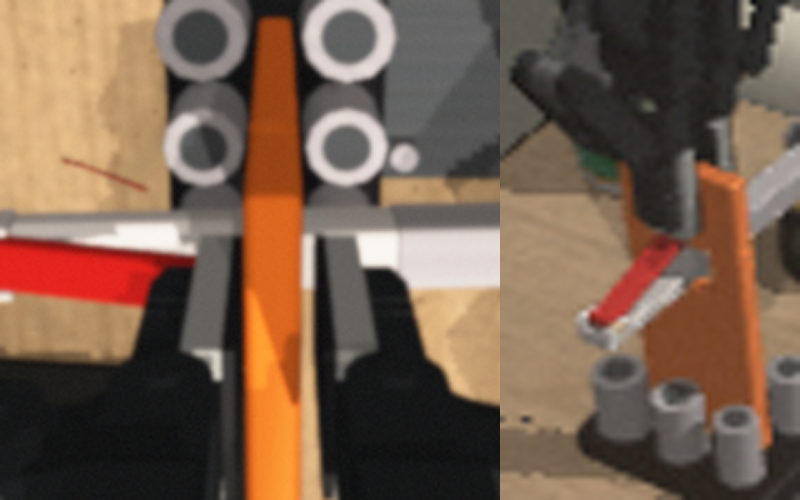

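The fingers straddle the plate, which sits at x≈272 between pads at 210 and 350. The front fingertip has started to press the keeper's end, so I continue down.

```bash
python3 -m crank '{"travel":[[0,0,-0.1],[0,0,-0.2],[0,0,-0.3],[0,0,-0.4],[0,0,-0.5]],"turn":[[0,0,0],[0,0,0],[0,0,0],[0,0,0],[0,0,0]],"gripper":[0.87,0.87,0.87,0.87,0.87]}' 20
python3 -m crank '{"travel":[[0,0,-0.05],[0,0,-0.1],[0,0,-0.15],[0,0,-0.2],[0,0,-0.25]],"turn":[[0,0,0],[0,0,0],[0,0,0],[0,0,0],[0,0,0]],"gripper":[0.87,0.87,0.87,0.87,0.87]}' 20
```

```text
clock: 8.85
position: [0.5927, -0.0203, 0.1804]
tool_rot: [3.141, -0.0, 1.545]
force: [4.5, -0.3, 4.7]
grip_width: 0.0104
finger_force: 2.5
clock: 9.35
position: [0.5928, -0.0203, 0.178]
tool_rot: [3.141, -0.0, 1.545]
force: [3.8, -0.5, 5.5]
grip_width: 0.011
finger_force: 2.7
```

```bash
python3 -m crank '{"travel":[[0,0,-0.03],[0,0,-0.06],[0,0,-0.1],[0,0,-0.13],[0,0,-0.15]],"turn":[[0,0,0],[0,0,0],[0,0,0],[0,0,0],[0,0,0]],"gripper":[0.87,0.87,0.87,0.87,0.87]}' 20
python3 -m crank '{"travel":[[0,0,-0.03],[0,0,-0.06],[0,0,-0.1],[0,0,-0.1],[0,0,-0.1]],"turn":[[0,0,0],[0,0,0],[0,0,0],[0,0,0],[0,0,0]],"gripper":[0.87,0.87,0.87,0.87,0.87]}' 20
python3 - <<'E'
from workcell import bot;import pickle
from h import *
fs={n:bot.grab_frame(n) for n in("wrist","scene","top")}
pickle.dump(fs,open("f5.pkl","wb"))
a=cv2.resize(fs["wrist"]["pixels"][200:400,200:400],None,fx=2.5,fy=2.5,interpolation=cv2.INTER_CUBIC)
b=cv2.resize(fs["scene"]["pixels"][135:225,200:254],(300,500),interpolation=cv2.INTER_CUBIC)
cv2.imwrite("pics/p6.png",np.hstack([a,b])[:,:,::-1])
E
```

```text
clock: 9.85
position: [0.5928, -0.0203, 0.1765]
tool_rot: [3.141, 0.0, 1.545]
force: [4.7, 0.6, 6.0]
grip_width: 0.0113
finger_force: 2.8
clock: 10.35
position: [0.5929, -0.0204, 0.1755]
tool_rot: [3.141, -0.0, 1.545]
force: [5.5, 0.1, 5.9]
grip_width: 0.0109
finger_force: 2.9
```

View pics/p6.png

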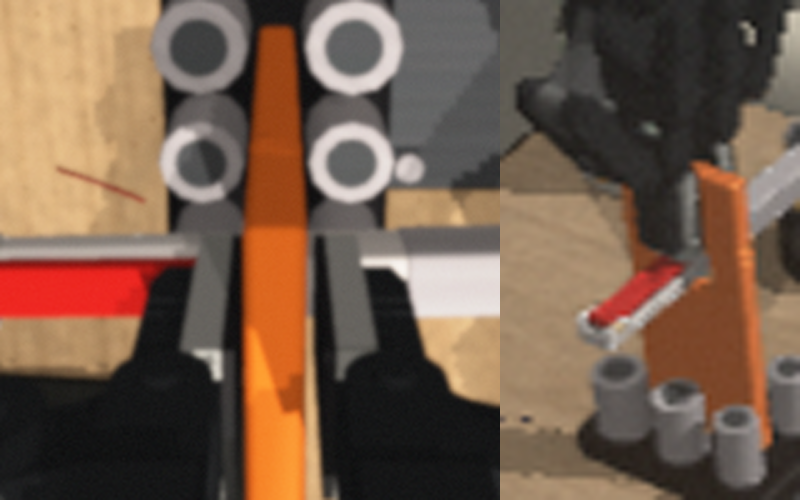

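The keeper, red at (80,290) in the wrist crop, now lies almost flush along the peg under the front finger. I lower the last fraction until the peg is felt.

```bash
python3 -m crank '{"travel":[[0,0,-0.03],[0,0,-0.06],[0,0,-0.1],[0,0,-0.1],[0,0,-0.1]],"turn":[[0,0,0],[0,0,0],[0,0,0],[0,0,0],[0,0,0]],"gripper":[0.87,0.87,0.87,0.87,0.87]}' 20
python3 -m crank '{"travel":[[0,0,-0.03],[0,0,-0.06],[0,0,-0.1],[0,0,-0.1],[0,0,-0.1]],"turn":[[0,0,0],[0,0,0],[0,0,0],[0,0,0],[0,0,0]],"gripper":[0.87,0.87,0.87,0.87,0.87]}' 20
```

```text
clock: 11.0
position: [0.5929, -0.0204, 0.1748]
tool_rot: [3.141, -0.0, 1.545]
force: [3.4, -0.2, 9.7]
grip_width: 0.0114
finger_force: 5.1
clock: 11.5
position: [0.593, -0.0204, 0.1743]
tool_rot: [3.141, -0.0, 1.545]
force: [-0.4, 0.1, 19.3]
grip_width: 0.011
finger_force: 9.7
```

```bash
python3 -m crank '{"travel":[[0,0,0.05],[0,0,0.07],[0,0,0.07],[0,0,0.07],[0,0,0.07]],"turn":[[0,0,0],[0,0,0],[0,0,0],[0,0,0],[0,0,0]],"gripper":[0.87,0.9,0.95,1,1]}' 30
```

```text
clock: 12.0
position: [0.5923, -0.0204, 0.1746]
tool_rot: [-3.141, -0.0, 1.545]
force: [-2.5, 0.4, 16.0]
grip_width: 0.0074
finger_force: 39.0
```

```bash
python3 -m crank '{"travel":[[-0.05,0,0.04],[-0.1,0,0.04],[-0.15,0,0.05],[-0.2,0,0.05],[-0.25,0,0.05]],"turn":[[0,0,0],[0,0,0],[0,0,0],[0,0,0],[0,0,0]],"gripper":[1,1,1,1,1]}' 30
python3 -m crank '{"travel":[[-0.05,0,0],[-0.1,0,0],[-0.15,0,0.01],[-0.2,0,0.01],[-0.25,0,0.01]],"turn":[[0,0,0],[0,0,0],[0,0,0],[0,0,0],[0,0,0]],"gripper":[1,1,1,1,1]}' 30
```

```text
clock: 12.5
position: [0.5908, -0.0204, 0.1749]
tool_rot: [3.14, 0.0, 1.545]
force: [6.5, 0.0, 6.0]
grip_width: 0.0076
finger_force: 39.2
clock: 13.0
position: [0.5882, -0.0203, 0.175]
tool_rot: [3.14, -0.0, 1.545]
force: [6.1, -0.6, 6.0]
grip_width: 0.0077
finger_force: 37.7
```

```bash
python3 -m crank '{"travel":[[-0.1,0,0],[-0.2,0,0],[-0.3,0,0.01],[-0.4,0.01,0.02],[-0.5,0.01,0.02]],"turn":[[0,0,0],[0,0,0],[0,0,0],[0,0,0],[0,0,0]],"gripper":[1,1,1,1,1]}' 30
python3 -m crank '{"travel":[[-0.1,0,0],[-0.2,0,0.01],[-0.3,0.01,0.01],[-0.4,0.01,0.02],[-0.5,0.01,0.02]],"turn":[[0,0,0],[0,0,0],[0,0,0],[0,0,0],[0,0,0]],"gripper":[1,1,1,1,1]}' 30
```

```text
clock: 13.5
position: [0.583, -0.0202, 0.1751]
tool_rot: [3.141, 0.0, 1.545]
force: [5.7, -0.0, 6.1]
grip_width: 0.0077
finger_force: 37.9
clock: 14.0
position: [0.5782, -0.0201, 0.1754]
tool_rot: [3.14, -0.0, 1.545]
force: [6.6, -0.9, 6.0]
grip_width: 0.0075
finger_force: 38.5
```

```bash
python3 -m crank '{"travel":[[-0.15,0,0],[-0.3,0,0.01],[-0.45,0.01,0.02],[-0.6,0.01,0.02],[-0.75,0.02,0.03]],"turn":[[0,0,0],[0,0,0],[0,0,0],[0,0,0],[0,0,0]],"gripper":[1,1,1,1,1]}' 30
python3 -m crank '{"travel":[[-0.15,0,0],[-0.3,0,0.01],[-0.45,0.01,0.02],[-0.6,0.01,0.02],[-0.75,0.02,0.03]],"turn":[[0,0,0],[0,0,0],[0,0,0],[0,0,0],[0,0,0]],"gripper":[1,1,1,1,1]}' 30
```

```text
clock: 14.5
position: [0.5708, -0.02, 0.1758]
tool_rot: [3.14, 0.0, 1.545]
force: [6.9, 0.1, 8.9]
grip_width: 0.0077
finger_force: 38.4
clock: 15.0
position: [0.5635, -0.0198, 0.1762]
tool_rot: [3.139, -0.0, 1.545]
force: [7.3, 0.3, 7.6]
grip_width: 0.0076
finger_force: 33.2
```

```bash
python3 -m crank '{"travel":[[-0.15,0,0.01],[-0.3,0,0.02],[-0.45,0.01,0.03],[-0.6,0.01,0.04],[-0.75,0.02,0.05]],"turn":[[0,0,0],[0,0,0],[0,0,0],[0,0,0],[0,0,0]],"gripper":[1,1,1,1,1]}' 30
python3 -m crank '{"travel":[[-0.15,0,0.01],[-0.3,0,0.02],[-0.45,0.01,0.03],[-0.6,0.01,0.04],[-0.75,0.02,0.05]],"turn":[[0,0,0],[0,0,0],[0,0,0],[0,0,0],[0,0,0]],"gripper":[1,1,1,1,1]}' 30
```

```text
clock: 15.5
position: [0.5561, -0.0196, 0.1767]
tool_rot: [3.139, -0.0, 1.545]
force: [7.7, 0.1, 8.9]
grip_width: 0.0074
finger_force: 32.2
clock: 16.0
position: [0.5489, -0.0194, 0.1774]
tool_rot: [3.139, -0.0, 1.545]
force: [8.3, -0.8, 10.4]
grip_width: 0.0074
finger_force: 33.0
```

```bash
python3 -m crank '{"travel":[[-0.1,0,0.02],[-0.2,0,0.04],[-0.3,0.01,0.06],[-0.4,0.01,0.08],[-0.5,0.01,0.1]],"turn":[[0,0,0],[0,0,0],[0,0,0],[0,0,0],[0,0,0]],"gripper":[1,1,1,1,1]}' 30
python3 -m crank '{"travel":[[-0.1,0,0.02],[-0.2,0,0.04],[-0.3,0.01,0.06],[-0.4,0.01,0.07],[-0.5,0.01,0.08]],"turn":[[0,0,0],[0,0,0],[0,0,0],[0,0,0],[0,0,0]],"gripper":[1,1,1,1,1]}' 30
```

```text
clock: 16.5
position: [0.5436, -0.0193, 0.1784]
tool_rot: [3.139, -0.0, 1.545]
force: [5.8, 0.2, 11.4]
grip_width: 0.0075
finger_force: 33.9
clock: 17.0
position: [0.5369, -0.0191, 0.1781]
tool_rot: [-3.14, 0.0, 1.545]
force: [0.5, 0.3, -2.1]
grip_width: 0.0074
finger_force: 30.4
```

```bash
python3 -m crank '{"travel":[[-0.3,0,0.05],[-0.7,0,0.05],[-1.2,0,0.1],[-1.8,0,0.1],[-2.4,0,0.1]],"turn":[[0,0,0],[0,0,0],[0,0,0],[0,0,0],[0,0,0]],"gripper":[1,1,1,1,1]}' 30
python3 -m crank '{"travel":[[-0.8,0,0],[-1.7,0,0],[-2.6,0,0],[-3.5,0,0],[-4,0,0]],"turn":[[0,0,0],[0,0,0],[0,0,0],[0,0,0],[0,0,0]],"gripper":[1,1,1,1,1]}' 30
python3 -m crank '{"travel":[[0,0,0],[0,0,0],[0,0,0],[0,0,0],[0,0,0]],"turn":[[0,0,0],[0,0,0],[0,0,0],[0,0,0],[0,0,0]],"gripper":[1,1,1,1,1]}' 30
python3 - <<'E'
from workcell import bot;import pickle
from h import *
print(bot.observe()["position"])
fs={n:bot.grab_frame(n) for n in("wrist","scene","top")}
pickle.dump(fs,open("f6.pkl","wb"))
a=cv2.resize(fs["wrist"]["pixels"],(500,375))
b=cv2.resize(fs["scene"]["pixels"][115:265,170:290],(300,375),interpolation=cv2.INTER_CUBIC)
cv2.imwrite("pics/p7.png",np.hstack([a,b])[:,:,::-1])
E
```

```text
clock: 17.5
position: [0.513, -0.0192, 0.1795]
tool_rot: [-3.141, -0.0, 1.545]
force: [0.4, -0.3, -2.6]
grip_width: 0.0073
finger_force: 30.3
clock: 18.0
position: [0.4727, -0.0191, 0.1796]
tool_rot: [-3.141, -0.0, 1.545]
force: [-0.2, -0.0, -2.1]
grip_width: 0.0076
finger_force: 30.2
clock: 18.5
position: [0.4738, -0.0192, 0.1794]
tool_rot: [-3.142, 0.0, 1.545]
force: [0.1, -0.7, -1.2]
grip_width: 0.0077
finger_force: 30.2
[ 0.47375201 -0.01917094  0.17942974]
```

View pics/p7.png

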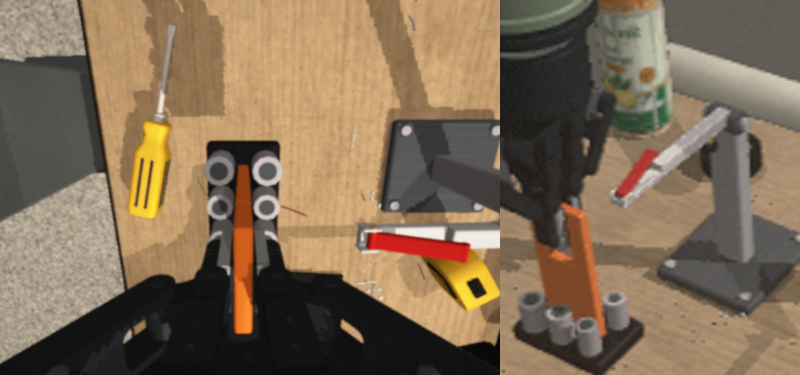

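The caddy hangs free in the gripper and the keeper has sprung up, at (410,245) in the wrist view. Now I carry it to the mat.

```bash
python3 -m crank '{"travel":[[0.2,-1,0],[0.5,-3.5,0],[1,-7,0],[1.3,-9.5,0],[1.3,-11,0]],"turn":[[0,0,0],[0,0,0],[0,0,0],[0,0,0],[0,0,0]],"gripper":[1,1,1,1,1]}' 30
python3 -m crank '{"travel":[[0.2,-2.5,0],[0.5,-5.5,0],[0.9,-8.5,0],[1,-9.8,0],[1,-10.3,0]],"turn":[[0,0,0],[0,0,0],[0,0,0],[0,0,0],[0,0,0]],"gripper":[1,1,1,1,1]}' 30
python3 -m crank '{"travel":[[0,0,-0.8],[0,0,-2],[0,0,-3.2],[0,0,-4.4],[0,0,-5.2]],"turn":[[0,0,0],[0,0,0],[0,0,0],[0,0,0],[0,0,0]],"gripper":[1,1,1,1,1]}' 30
python3 -m crank '{"travel":[[0,0,-0.5],[0,0,-0.9],[0,0,-1.3],[0,0,-1.6],[0,0,-1.8]],"turn":[[0,0,0],[0,0,0],[0,0,0],[0,0,0],[0,0,0]],"gripper":[1,1,1,1,1]}' 30
python3 -m crank '{"travel":[[0,0,-0.1],[0,0,-0.2],[0,0,-0.3],[0,0,-0.4],[0,0,-0.4]],"turn":[[0,0,0],[0,0,0],[0,0,0],[0,0,0],[0,0,0]],"gripper":[1,1,1,1,1]}' 30
```

```text
clock: 19.15
position: [0.4867, -0.1321, 0.1796]
tool_rot: [3.141, 0.001, 1.543]
force: [-0.2, 0.4, -1.1]
grip_width: 0.0079
finger_force: 30.2
clock: 19.65
position: [0.4962, -0.234, 0.1794]
tool_rot: [-3.141, 0.0, 1.543]
force: [-0.1, -0.2, -1.6]
grip_width: 0.0077
finger_force: 30.2
clock: 20.15
position: [0.4963, -0.2315, 0.126]
tool_rot: [-3.14, -0.0, 1.546]
force: [0.6, -0.6, -2.8]
grip_width: 0.0076
finger_force: 30.2
clock: 20.65
position: [0.4967, -0.2322, 0.1094]
tool_rot: [3.141, 0.0, 1.545]
force: [0.8, -0.3, -1.1]
grip_width: 0.0076
finger_force: 30.2
clock: 21.15
position: [0.4966, -0.2321, 0.1054]
tool_rot: [-3.141, -0.0, 1.545]
force: [-0.0, -0.2, -2.4]
grip_width: 0.0077
finger_force: 30.2
```

```bash
python3 - <<'E'
from workcell import bot
from h import *
f=bot.grab_frame("scene");print(bot.observe()["position"],bot.observe()["force"])
cv2.imwrite("pics/p8.png",cv2.resize(f["pixels"][150:380,200:400],(600,600*230//200))[:600,:,::-1])
E
```

```text
[ 0.49663943 -0.23212728  0.10548276] [ 0.16206606  0.16285123 -1.98721256]
```

View pics/p8.png

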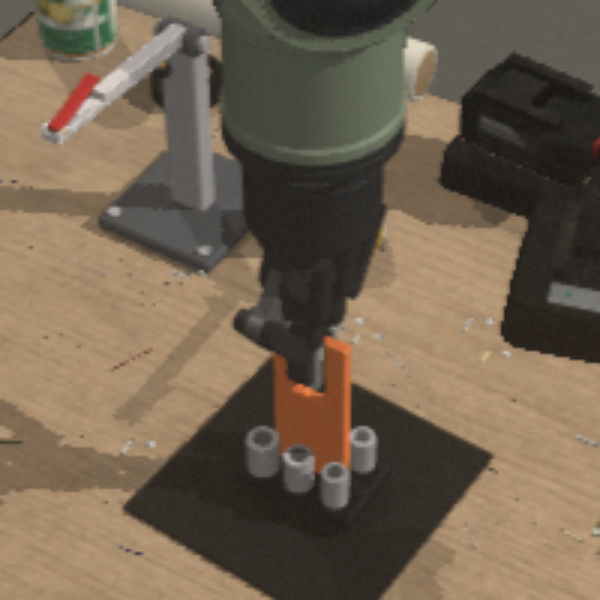

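The caddy hangs upright over the mat's middle, with its base at (320,490). I lower it gently until it touches.

```bash
python3 -m crank '{"travel":[[0,0,-0.05],[0,0,-0.1],[0,0,-0.15],[0,0,-0.2],[0,0,-0.25]],"turn":[[0,0,0],[0,0,0],[0,0,0],[0,0,0],[0,0,0]],"gripper":[1,1,1,1,1]}' 30
python3 -m crank '{"travel":[[0,0,-0.05],[0,0,-0.1],[0,0,-0.15],[0,0,-0.2],[0,0,-0.2]],"turn":[[0,0,0],[0,0,0],[0,0,0],[0,0,0],[0,0,0]],"gripper":[1,1,1,1,1]}' 30
```

```text
clock: 21.7
position: [0.4966, -0.2321, 0.1029]
tool_rot: [-3.142, -0.0, 1.545]
force: [0.2, -0.7, -1.8]
grip_width: 0.0078
finger_force: 30.2
clock: 22.2
position: [0.4968, -0.2328, 0.1017]
tool_rot: [3.141, 0.001, 1.544]
force: [-2.8, -1.8, 13.0]
grip_width: 0.0077
finger_force: 32.6
```

Touched down. I ease off the press, then open slowly and rise straight up.

```bash
python3 -m crank '{"travel":[[0,0,0.05],[0,0,0.08],[0,0,0.08],[0,0,0.08],[0,0,0.08]],"turn":[[0,0,0],[0,0,0],[0,0,0],[0,0,0],[0,0,0]],"gripper":[1,1,0.9,0.85,0.8]}' 20
python3 -m crank '{"travel":[[0,0,0],[0,0,0],[0,0,0],[0,0,0],[0,0,0]],"turn":[[0,0,0],[0,0,0],[0,0,0],[0,0,0],[0,0,0]],"gripper":[0.6,0.5,0.5,0.5,0.5]}' 20
python3 -m crank '{"travel":[[0,0,0.5],[0,0,1.5],[0,0,3],[0,0,4.5],[0,0,6.5]],"turn":[[0,0,0],[0,0,0],[0,0,0],[0,0,0],[0,0,0]],"gripper":[0.5,0.5,0.5,0.5,0.5]}' 20
python3 -m crank '{"travel":[[0,0,2],[0,0,4],[0,0,6],[0,0,7],[0,0,7]],"turn":[[0,0,0],[0,0,0],[0,0,0],[0,0,0],[0,0,0]],"gripper":[0.5,0.5,0.5,0.5,0.5]}' 20
python3 - <<'E'
from workcell import bot
from h import *
f=bot.grab_frame("scene");w=bot.grab_frame("wrist")
a=cv2.resize(f["pixels"][150:380,200:400],(400,460));b=cv2.resize(w["pixels"],(400,300));b=np.vstack([b,np.zeros((160,400,3),np.uint8)])
cv2.imwrite("pics/p9.png",np.hstack([a,b])[:,:,::-1])
E
```

```text
clock: 22.7
position: [0.4966, -0.2321, 0.1017]
tool_rot: [-3.141, -0.0, 1.545]
force: [-0.4, 0.6, 0.2]
grip_width: 0.0171
finger_force: 0.0
clock: 23.2
position: [0.4966, -0.2322, 0.1018]
tool_rot: [3.142, 0.0, 1.545]
force: [0.4, -0.5, 0.7]
grip_width: 0.0428
finger_force: 0.0
clock: 23.7
position: [0.4964, -0.2321, 0.1679]
tool_rot: [-3.141, -0.0, 1.545]
force: [1.0, 0.8, 0.7]
grip_width: 0.0428
finger_force: 0.0
clock: 24.2
position: [0.4971, -0.2323, 0.2382]
tool_rot: [3.139, 0.0, 1.545]
force: [-0.3, -0.4, -0.5]
grip_width: 0.0428
finger_force: 0.0
```

View pics/p9.png

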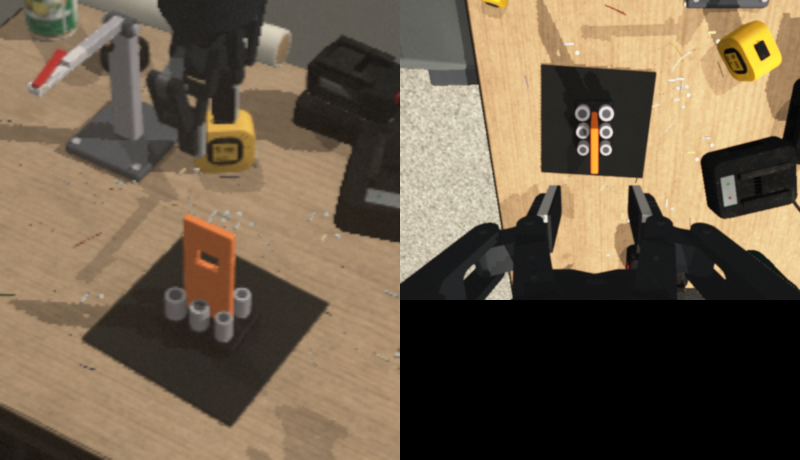

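The caddy stands upright in the mat's middle, at (210,320) in the scene view. The gripper is clear above it, and the stand and tape measure are where they were.

```bash
python3 -c "
from workcell import bot
print(bot.job_done())"
```

```text
the job is handed in; nothing more can be done
None
```

The caddy is off the peg and standing upright and released in the middle of the mat; the job was handed in with the robot clock at about 24 s, the highest measured tool force was 19 N, no bystander was touched, and the hand-in returned no verdict.

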